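# Glaze a sight port and lock its retaining ring

### The arm

A 6-joint arm with a two-finger parallel gripper is mounted at the origin on the work surface. World frame = base frame: x ahead of the robot, y to its left, z up, the work surface at z = 0. Lengths are in m, angles in rad, forces in N, time in s.
With the tool pointing down it reaches from about 0.275 to 0.75 m from the base axis. Payload 10.2 kg.
Tool frame: the origin (TCP) lies at the very end of the fingers, on their centre line; the grasp point (between the pads) lies 19 mm behind it; z points along the fingers, y is the line along which they close (so a half turn about z gives the same grasp; the last joint's range is limited). The gripper opens to 88 mm and grips with 3 to 60 N. Pads are 18 mm wide; open, the fingers measure 123 mm over their backs; the gripper's body (75 mm by 187 mm) begins 45 mm behind the grasp point.
Start: joints at [0.904, 0.313, 1.498, -0, 1.331, -0.223], TCP at [0.225, 0.474, 0.239] pointing down, gripper open.
Joint ranges: [-2.94, 2.94], [-0.97, 2.17], [0.19, 2.56], [-1.23, 4.37], [0.02, 3.11], [-2.88, 2.88]. Speed limits (rad/s): [2.39, 2.39, 3.01, 3.14, 3.14, 3.14].

### API

Orientations are given as a rotation vector (axis times angle).
In Python, from plant import arm gives the robot as it stands.
- The arm moves only by the tool carry_out, never from a script. Its argument "targets" is a list of rows, each a list of 5 numbers: the shift along the tool's x, y, z in m, then the turn about the tool's z in degrees, then the finger opening in m, from 0 to 0.0881. A call has 1 to 8 rows; each row shifts and turns the commanded pose from where the row before left it, along the tool's axes as they then stand; what a row does not reach is not made up. A row lasts 1/8 s, in which the tool goes at most 62.5 mm and 10.7 degrees, less where a joint would pass 70% of its speed; a pose out of reach is approached as far as the arm can. A call with a gripper value outside its range is refused whole. The fingers move at their own pace and stop on an object; "squeeze" is the grip in N (left out, the last holds). Time passes only in rows, so rows that do not move let the fingers close. It gives the time, the measured TCP pose, the force, the opening and the grip force at its end, in the units of the state.
- arm.read_state(): the state, without advancing time (a new reading comes with each control period).
- arm.snapshot(name): name is "scene" or "side" or "wrist"; returns a dict with "color" (420x560x3 uint8, red, green, blue), "depth" (420x560 float32, m along the optical axis (not along the pixel's ray), 0 where there is no reading), "camera_matrix" (3x3 intrinsics, pixels), "R" (3x3) and "t" (3): a world point X has camera coordinates R X + t. Camera axes: x right, y down, z forward; pixel columns grow to the right and rows downward; lengths in m; the calibration is good to about 2 mm. The wrist camera is an equidistant fisheye: a pixel r from the principal point sees the ray r / f radians off the axis. A picture is of the moment at which its call begins.
- arm.close_job(): hands the job in; it is judged then, once.
The state is a dict: "clock": time; "joints": joint angles; "joint_vel": joint speeds; "joint_torque": joint torques, N m; "tcp_pos": TCP position; "ee_rot": TCP orientation; "force": force on the tool from outside, world axes, zero at the start; "torque": the same for the moment, N m; "opening": finger opening in m; "grasp_force": force on a finger pad.
Only numpy, scipy, OpenCV 4.12 (cv2) and the standard library are available. Lean on these libraries where they do the work, as an engineer would, in place of code of your own. Each camera call takes 0.05 s, during which the arm holds its last target. There are 200 camera calls.

### The job

Put the small metal-rimmed sight glass into the round bore of the steel sight-port barrel so that it lies flat on the bore's floor, and let go of it. Then lower the retaining ring (the one with two lugs and a crossbar) flat onto the barrel over the glass with its lugs in the gaps between the two hooks, turn it clockwise seen from above until both lugs are fully under the hooks, and let go.

Things in the scene. Friction and masses are not known exactly. Their poses are not given: they have to be found in the camera images.
- barrel: Fixed round steel sight-port barrel, 112 mm across, 30 mm high, on a foot plate 150 mm across (6 mm high). Origin: centre of its underside on the bench, z up. In its flat top a central bore 54 mm wide, its floor 8 mm above the bench (22 mm deep). Two dark hooks stand on the top, at its own +x and -x; wide gaps at +y and -y: fingers closing along its y line fit between the hooks.
- ring_seat (a point): Centre of the barrel's flat top (bore's mouth), 30 mm above the bench, axes as the barrel's. The hooks, 50 mm wide along y: overhangs reach in to 36 mm from here, underside 11 mm, top 17 mm above; uprights 48 mm from here. An end stop under each hook's clockwise end (seen from above) lets a lug go 5 mm past the middle: lugs enter only by turning clockwise.
- sight_glass: Sight glass: lens in a bare aluminium rim, a plain disc 40 mm across, 20 mm high, 50-100 g, flat on the bench. Origin: centre of its underside, z up. Lower than the bore is deep: hold its upper half, fingertips above the barrel's top, and let it drop the last 15 mm. A similar glass nearby is 62 mm across and 16 mm high and does not fit.
- retaining_ring: Steel ring 56 mm outside, 40 inside, 6 thick, two lugs along its own x (88 mm tip to tip, 18 wide, 6 thick), crossbar above it along x: 12 mm wide, 48 long, top 30 mm above underside. Origin: centre of underside, z up; same when turned half round. 110-230 g, flat on the bench. Grip the bar across its width. It passes between the hooks with its x 50-90 deg from the barrel's x; locked when along it.
There are look-alikes about, which are no part of the job. What is shaped like the sight_glass but turquoise is not meant. What is shaped like the retaining_ring but red is not meant.

How it is judged:
On the way:
1. the sight glass lies flat on the floor of the bore, let go, before the ring goes on (horizontal distance between sight_glass and ring_seat below 0.012 m and z of sight_glass in the frame of barrel below 0.012 m and angle between sight_glass's own z axis and vertical below 0.15 rad and contact force between the fingers and sight_glass below 0.1 N and horizontal distance between retaining_ring and ring_seat above 0.08 m), for 0.2 s.
At the end, for the whole second after the job is handed in: Glass flat (8 deg) on the bore's floor (within 4 mm), within 12 mm of the axis; ring flat (7 deg) on the barrel's top (within 3 mm), within 12 mm of the axis, lug line within 20 deg of the hooks' line, so both lugs are under the hooks; both let go and at rest (horizontal distance between each of sight_glass, retaining_ring and ring_seat below 0.012 m and z of sight_glass in the frame of barrel below 0.012 m and angle between sight_glass's own z axis and vertical below 0.15 rad and z of retaining_ring in the frame of barrel between 0.027 and 0.034 m and angle between retaining_ring's own z axis and vertical below 0.12 rad and angle between the x axis of retaining_ring and the x axis of barrel, either way round below 0.35 rad and linear speed of each of retaining_ring, sight_glass below 0.02 m/s); the robot touches nothing.
It also fails if it takes over 51 s, if anything falls off the work surface, if the arm or the gripper's body presses on something with over 40 N, if the wrist force passes 120 N, or if a joint passes its speed limit or range.

## Working session

There is one attempt and no reset: what is moved stays moved. The work goes in short steps, Python scripts to look and compute and a tool call to move; the robot and the scene stay as the last step left them, time stands still between calls to the robot, and variables do not carry over. Pictures are saved under pics/ and viewed, at most 10 in all, crops included, and the job is handed in when it is done.

Besides the shell and the picture viewer there is one more tool, called by a JSON object that holds its "method" and its "body". carry_out: Moves the arm, as the interface text tells. Its arguments: {"type":"object","properties":{"targets":{"type":"array","items":{"type":"array","items":{"type":"number"}}},"squeeze":{"type":"number"}},"required":["targets"]}

```bash
mkdir -p pics; ls; python3 - <<'E'
from plant import arm
import cv2,numpy as np
s=arm.read_state();print(s['clock'],s['tcp_pos'],s['ee_rot'],s['opening'])
for n in ['scene','side']:
    d=arm.snapshot(n);np.savez(f'{n}0.npz',**d);cv2.imwrite(f'pics/{n}0.png',d['color'][:,:,::-1]);print(n,d['camera_matrix'],-d['R'].T@d['t'],d['R'][2])
E
```

```text
pics
0.0 [0.225295   0.47391269 0.23816672] [-6.91355477e-01 -3.06402902e+00  1.87079263e-03] 0.08821041865182062
scene [[520.44846146   0.         264.49041764]
 [  0.         520.44846146 206.26974139]
 [  0.           0.           1.        ]] [ 0.96189301 -0.43194997  1.02984267] [-0.41978334  0.3281537  -0.8462252 ]
side [[437.03102833   0.         281.58139372]
 [  0.         437.03102833 210.18472665]
 [  0.           0.           1.        ]] [ 0.13325174 -0.56172311  0.80973534] [ 0.37023863  0.52819557 -0.76415495]
```

View pics/scene0.png

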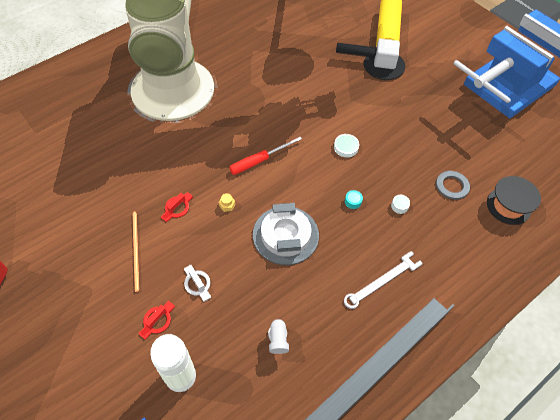

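View pics/side0.png

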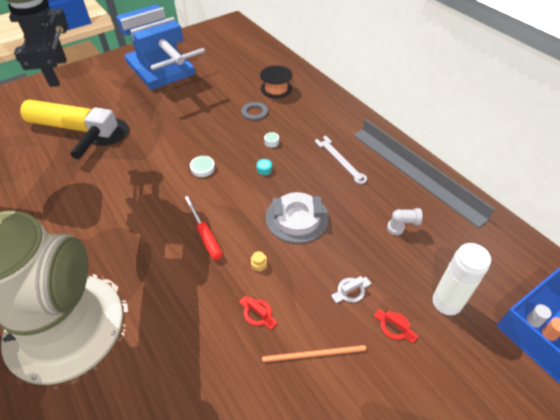

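The scene view shows the barrel at (286,232) with hooks at (284,208) and (289,245), the small glass at (401,204), and the steel ring at (197,282). The turquoise glass at (354,200), the big glass at (346,146) and the red rings are decoys. In the side view the barrel is at (297,213), the glass at (272,140) and the ring at (351,290).

```bash
cat > h.py <<'E'
import numpy as np,cv2
def pts(d):
    K=d['camera_matrix'];z=d['depth'];v,u=np.indices(z.shape)
    c=np.stack([(u-K[0,2])/K[0,0]*z,(v-K[1,2])/K[1,1]*z,z],-1)
    return (c-d['t'])@d['R']
def ray(d,u,v,h):
    K=d['camera_matrix'];r=d['R'].T@np.array([(u-K[0,2])/K[0,0],(v-K[1,2])/K[1,1],1])
    c=-d['R'].T@d['t'];return c+r*(h-c[2])/r[2]
def rect(P,m):
    q=P[m][:,:2].astype(np.float32);(c,s,a)=cv2.minAreaRect(q*1000);return len(q),np.round(c,1),np.round(s,1),round(a,1),q.mean(0)*1000
E
python3 - <<'E'
from h import *
np.set_printoptions(precision=1,suppress=True)
S={'scene':dict(b=(286,232),g=(401,204),r=(197,282)),'side':dict(b=(297,213),g=(272,140),r=(351,290))}
for n in S:
    d=dict(np.load(n+'0.npz'));P=pts(d);ok=d['depth']>0
    for k,(u,v) in S[n].items():
        o=ray(d,u,v,.02);near=ok&(np.hypot(P[...,0]-o[0],P[...,1]-o[1])<(.085 if k=='b' else .055))
        print(n,k,o*1000)
        z=P[...,2]
        for lo,hi in {'b':[(.004,.009),(.025,.035),(.041,.053)],'g':[(.004,.03),(.015,.026)],'r':[(.004,.04),(.024,.037)]}[k]:
            m=near&(z>lo)&(z<hi)
            if m.sum()>5: print('  ',lo,hi,*rect(P,m),'z',np.median(z[m])*1000)
            if lo==.041:
                nn,L,st,ce=cv2.connectedComponentsWithStats(m.astype(np.uint8))
                for i in range(1,nn):
                    if st[i,4]>15: print('    hook',st[i,4],*rect(P,L==i))
    # colour crops
    im=d['color'][:,:,::-1];u,v=S[n]['b'];
    cr=[cv2.resize(im[v-45:v+45,u-45:u+45],(266,266),interpolation=2) for u,v in S[n].values()]
    cv2.imwrite(f'pics/c_{n}.png',np.hstack(cr))
import os
cv2.imwrite('pics/crops.png',np.vstack([cv2.imread('pics/c_scene.png'),cv2.imread('pics/c_side.png')]))
E
```

```text
scene b [543.6 -43.9  20. ]
   0.004 0.009 1060 [544.9 -41.7] [156.3 154.8] 44.1 [552.7 -54. ] z 6.301137367837525
   0.025 0.035 1034 [543.  -45.7] [109.3 110.1] 48.2 [538.7 -42.7] z 29.77863127186698
   0.041 0.053 404 [541.1 -43. ] [ 50.1 115. ] 57.2 [544.2 -45.3] z 46.73616185157744
    hook 189 189 [501.6 -18.1] [50.5 23. ] 61.5 [503.1 -18.7]
    hook 215 215 [579.6 -67.7] [49.8 22.8] 59.0 [580.3 -68.7]
scene g [648.  212.1  20. ]
   0.004 0.03 278 [648.  214.1] [83.4 82.8] 21.4 [646.6 212.8] z 19.465546145317177
   0.015 0.026 209 [644.4 215. ] [37.5 39.4] 7.5 [644.9 214.6] z 20.314295836652363
scene r [ 522.9 -267.6   20. ]
   0.004 0.04 459 [ 524.1 -271.7] [ 90.  104.2] 72.6 [ 521.1 -267.5] z 7.306901072820399
   0.024 0.037 133 [ 517.5 -266.4] [12.5 48.7] 85.5 [ 518.2 -266.5] z 29.66123618275352
side b [540.6 -43.8  20. ]
   0.004 0.009 838 [540.6 -43.3] [149.7 148.4] 89.3 [524.3 -64.2] z 6.2894616357076245
   0.025 0.035 887 [533.9 -42.5] [112.3 105.4] 74.9 [537.2 -48.3] z 29.903026382295334
   0.041 0.053 317 [540.1 -43.6] [ 52.2 111.8] 58.2 [539.4 -44.8] z 47.09810635879662
    hook 159 159 [579.3 -67.7] [51.7 19.7] 57.9 [577.8 -69.7]
    hook 158 158 [501.1 -19.4] [52.2 19.9] 57.8 [500.7 -19.8]
side g [638.9 204.8  20. ]
   0.004 0.03 169 [636.9 201. ] [69.7 40.6] 69.3 [640.1 211.2] z 19.09988889231851
   0.015 0.026 121 [643.2 214.7] [40.5 37.8] 80.2 [642.2 214.3] z 20.409819534792263
side r [ 509.2 -272.8   20. ]
   0.004 0.04 499 [ 514.7 -269.8] [60.  85.9] 56.2 [ 513.1 -268.3] z 7.681375180214051
   0.024 0.037 144 [ 516.2 -266.8] [12.8 48.3] 85.3 [ 515.8 -267.2] z 29.47625043347975
```

View pics/crops.png

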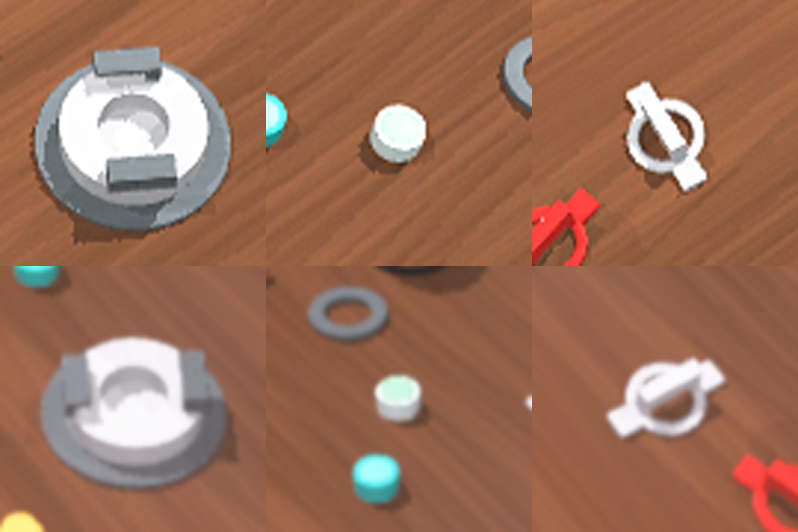

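The crops confirm the steel ring, with its bar and lugs, and the barrel's hooks and the glass. I turn the tool square to the barrel's y line first.

{"method": "carry_out", "body": {"targets": [[0, 0, 0, 6.7, 0.07]], "squeeze": 25}}

```text
clock: 0.22
tcp_pos: [0.2253, 0.474, 0.2384]
ee_rot: [-0.873, -3.018, 0.001]
force: [-0.2, 0.4, -0.9]
opening: 0.0802
grasp_force: 0.0
```

```bash
cat >> h.py <<'E'
from scipy.spatial.transform import Rotation as Ro
def go(arm,*tg):
    s=arm.read_state();R=Ro.from_rotvec(s['ee_rot']).as_matrix()
    print('t',s['clock'],'tcp',np.round(s['tcp_pos']*1000,1),'yaw y',np.degrees(np.arctan2(R[1,1],R[0,1])).round(2),'tilt',R[:,2].round(4),'op',s['opening'],'gf',s['grasp_force'],'F',np.round(s['force'],1))
    for t in tg: print('shift mm',np.round(R.T@(np.array(t)-np.array(s['tcp_pos'])*1000),1))
E
python3 - <<'E'
from h import *
from plant import arm
go(arm,(643.8,214.8,110))
d=dict(np.load('scene0.npz'))
for u,v,h in [(187,268,.006),(207,297,.006),(354,198,.02),(346,146,.016)]: print(ray(d,u,v,h)*1000)
P=pts(d);z=P[...,2];m=(d['depth']>0)&(np.hypot(P[...,0]-.517,P[...,1]+.267)<.05)&(z>.003)&(z<.04)&(np.hypot(P[...,0]-.517,P[...,1]+.267)>.032)
for p in P[m][::8]:print(p*1000)
E
```

```text
t 0.225 tcp [225.3 474.  238.4] yaw y 57.73 tilt [-5.e-04 -7.e-04 -1.e+00] op 0.08021849946525296 gf 0.0 F [-0.2  0.4 -0.9]
shift mm [-492.2    4.4  128.3]
[ 476.31602754 -264.14494605    6.        ]
[ 557.93693431 -267.71953098    6.        ]
[569.7843168  137.72918508  20.        ]
[442.80903249 229.87243075  16.        ]
[ 484.62721893 -236.17695428    4.00508516]
[ 472.67689759 -264.43956559    5.33123226]
[ 471.12063798 -268.8664549     3.42397956]
[ 487.30630799 -248.40275026    4.05118801]
[ 491.66514767 -246.19800061    3.46374146]
[ 479.89338455 -271.54321205    6.52375392]
[ 484.55928214 -272.22215856    5.22485174]
[ 528.89051692 -232.56937219    3.32074338]
[ 496.02341794 -305.30020782    3.2677935 ]
[ 552.36640445 -263.91236231    5.94188302]
[ 554.34059931 -267.40801528    9.45683315]
[ 552.76920626 -269.4711383     4.09528423]
[ 526.10459013 -307.1491869     3.37632689]
[ 559.7383217  -266.27784498    7.32537917]
[ 560.58694679 -269.3077566     8.05975187]
[ 558.60244544 -278.19468103    6.65493765]
```

{"method": "carry_out", "body": {"targets": [[-0.055, 0.0005, 0.012, 0, 0.07], [-0.055, 0.0005, 0.012, 0, 0.07], [-0.055, 0.0005, 0.012, 0, 0.07], [-0.055, 0.0005, 0.012, 0, 0.07], [-0.055, 0.0005, 0.012, 0, 0.07], [-0.055, 0.0005, 0.012, 0, 0.07], [-0.055, 0.0005, 0.012, 0, 0.07], [-0.055, 0.0005, 0.012, 0, 0.07]]}}

```text
clock: 1.23
tcp_pos: [0.6014, 0.2424, 0.142]
ee_rot: [-0.869, -3.018, 0.0]
force: [-0.7, 0.5, 0.6]
opening: 0.07
grasp_force: 0.0
```

{"method": "carry_out", "body": {"targets": [[-0.04, 0.0005, 0.012, 0, 0.07], [-0.012, 0, 0.01, 0, 0.07], [0, 0, 0, 0, 0.07]]}}

```text
clock: 1.6
tcp_pos: [0.6438, 0.2163, 0.1194]
ee_rot: [-0.869, -3.017, 0.001]
force: [-0.3, 0.5, 1.0]
opening: 0.0701
grasp_force: 0.0
```

```bash
python3 - <<'E'
from h import *
from plant import arm
go(arm,(643.8,214.8,30),(643.8,214.8,9.5))
d=arm.snapshot('wrist');np.savez('w1.npz',**d);cv2.imwrite('pics/w1.png',d['color'][:,:,::-1]);print(d['camera_matrix'],-d['R'].T@d['t'])
E
```

```text
t 1.6 tcp [643.8 216.3 119.4] yaw y 57.85 tilt [-2.4e-03 -2.0e-04 -1.0e+00] op 0.07013074172689707 gf 0.0 F [-0.3  0.5  1. ]
shift mm [-0.9 -1.2 89.4]
shift mm [ -1.   -1.1 109.9]
[[325.1922621    0.         282.29418306]
 [  0.         325.1922621  211.75327645]
 [  0.           0.           1.        ]] [0.5825964  0.25564732 0.26484469]
```

View pics/w1.png

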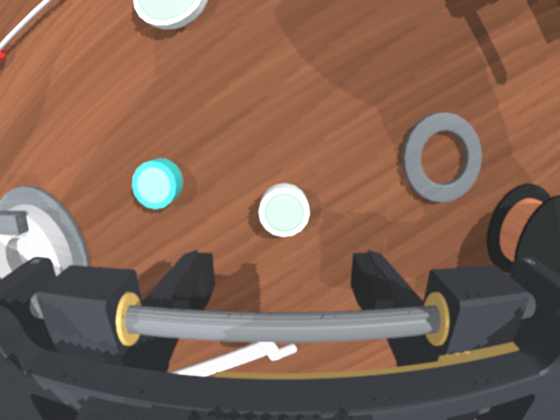

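The wrist view shows the glass at (284,209), between the open fingers at (190,280) and (375,280), with free space on both sides. I go down and grip it.

{"method": "carry_out", "body": {"targets": [[-0.001, -0.001, 0.045, 0, 0.07], [0, 0, 0.04, 0, 0.07], [0, 0, 0.018, 0, 0.07], [0, 0, 0.007, 0, 0.07], [0, 0, 0, 0, 0.03], [0, 0, 0, 0, 0.03], [0, 0, 0, 0, 0.03], [0, 0, 0, 0, 0.03]], "squeeze": 25}}

```text
clock: 2.65
tcp_pos: [0.6452, 0.215, 0.0116]
ee_rot: [0.869, 3.018, 0.001]
force: [-0.8, 0.2, 3.5]
opening: 0.039
grasp_force: 25.0
```

```bash
python3 - <<'E'
from h import *
from plant import arm
go(arm)
E
```

```text
t 2.65 tcp [645.2 215.   11.6] yaw y 57.87 tilt [ 1.3e-03  3.0e-04 -1.0e+00] op 0.039028817418466 gf 25.000855028629303 F [-0.8  0.2  3.5]
```

{"method": "carry_out", "body": {"targets": [[0, 0, -0.02, 0, 0.03], [0, 0, -0.04, 0, 0.03], [0, 0, -0.03, 0, 0.03], [0, 0, 0, 0, 0.03]]}}

```text
clock: 3.15
tcp_pos: [0.646, 0.2151, 0.1042]
ee_rot: [0.868, 3.014, 0.004]
force: [0.5, -0.3, -2.1]
opening: 0.039
grasp_force: 25.0
```

```bash
python3 - <<'E'
from h import *
from plant import arm
go(arm,(540.4,-43.5,100))
E
```

```text
t 3.15 tcp [646.  215.1 104.2] yaw y 57.87 tilt [ 5.5e-03  8.0e-04 -1.0e+00] op 0.038994392723886294 gf 24.999420046806335 F [ 0.5 -0.3 -2.1]
shift mm [ -48.1 -275.2    3.4]
```

{"method": "carry_out", "body": {"targets": [[-0.004, -0.02, 0, 0, 0.03], [-0.008, -0.046, 0, 0, 0.03], [-0.008, -0.046, 0, 0, 0.03], [-0.008, -0.046, 0, 0, 0.03], [-0.008, -0.046, 0, 0, 0.03], [-0.008, -0.046, 0, 0, 0.03], [-0.004, -0.025, 0, 0, 0.03], [0, 0, 0, 0, 0.03]]}}

```text
clock: 4.15
tcp_pos: [0.5384, -0.0445, 0.1001]
ee_rot: [-0.873, -3.016, 0.0]
force: [0.2, 0.7, -1.5]
opening: 0.0393
grasp_force: 25.0
```

```bash
python3 - <<'E'
from h import *
from plant import arm
go(arm,(540.4,-43.5,60),(540.4,-43.5,35))
d=arm.snapshot('wrist');cv2.imwrite('pics/w2.png',d['color'][:,:,::-1])
E
```

```text
t 4.15 tcp [538.4 -44.5 100.1] yaw y 57.73 tilt [-1.5e-03  4.0e-04 -1.0e+00] op 0.03931710635423734 gf 24.999354779720306 F [ 0.2  0.7 -1.5]
shift mm [-1.2  2.  40.1]
shift mm [-1.2  2.  65.1]
```

View pics/w2.png

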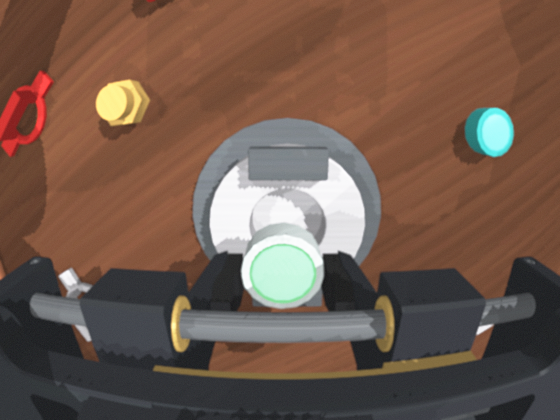

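The wrist view shows the glass at (283,275) held level, with the bore at (288,215) behind it. A 2 mm correction in y is needed.

{"method": "carry_out", "body": {"targets": [[-0.001, 0.002, 0.02, 0, 0.03], [0, 0, 0.02, 0, 0.03], [0, 0, 0.01, 0, 0.03], [0, 0, 0.008, 0, 0.03], [0, 0, 0.004, 0, 0.03], [0, 0, 0, 0, 0.03]]}}

```text
clock: 4.95
tcp_pos: [0.5412, -0.0423, 0.0388]
ee_rot: [0.869, 3.019, 0.0]
force: [-0.4, 0.6, -0.6]
opening: 0.0388
grasp_force: 25.0
```

```bash
python3 - <<'E'
from h import *
from plant import arm
go(arm,(540.4,-43.5,34))
E
```

```text
t 4.95 tcp [541.2 -42.3  38.8] yaw y 57.87 tilt [ 1.e-04 -0.e+00 -1.e+00] op 0.038806385472423724 gf 24.999501407146454 F [-0.4  0.6 -0.6]
shift mm [ 0.  -1.4  4.8]
```

{"method": "carry_out", "body": {"targets": [[0, -0.001, 0.004, 0, 0.03], [0, 0, 0, 0, 0.03], [0, 0, 0, 0, 0.06], [0, 0, 0, 0, 0.06], [0, 0, 0, 0, 0.06], [0, 0, -0.02, 0, 0.06], [0, 0, -0.04, 0, 0.06], [0, 0, -0.05, 0, 0.06]]}}

```text
clock: 5.95
tcp_pos: [0.5401, -0.0431, 0.1455]
ee_rot: [-0.869, -3.017, -0.0]
force: [0.2, 1.0, 0.1]
opening: 0.0601
grasp_force: 0.0
```

```bash
python3 - <<'E'
from h import *
from plant import arm
np.set_printoptions(precision=1,suppress=True)
go(arm,(516.8,-266.6,140))
w=arm.snapshot('wrist')['color'][:,:,::-1];s=arm.snapshot('side');cv2.imwrite('pics/p3.png',np.hstack([w[:,130:430],cv2.resize(s['color'][150:280,220:370,::-1],(400,420))]))
P=pts(s);m=(s['depth']>0)&(np.hypot(P[...,0]-.5404,P[...,1]+.0435)<.024)
print(np.percentile(P[m][:,2]*1000,[5,25,50,75,95]))
E
```

```text
t 5.95 tcp [540.1 -43.1 145.5] yaw y 57.87 tilt [-0.  0. -1.] op 0.06010577327838921 gf 0.0 F [0.2 1.  0.1]
shift mm [ -99.2 -201.7    5.4]
[ 24.3  29.  439.2 442.  443.2]
```

View pics/p3.png

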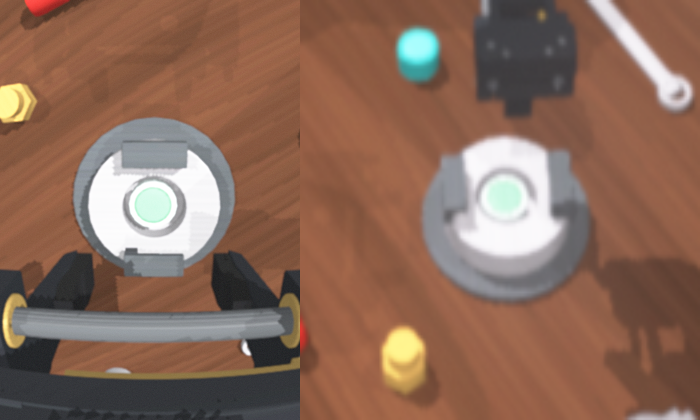

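The glass lies flat in the bore: the wrist view shows it at (153,205), concentric, and the side depth gives its top at about 29 mm. Next is the ring.

{"method": "carry_out", "body": {"targets": [[-0.01, -0.02, 0, 0, 0.045], [-0.02, -0.04, 0, 0, 0.045], [-0.02, -0.042, 0, 0, 0.045], [-0.02, -0.04, 0, 0, 0.045], [-0.02, -0.04, 0, 0, 0.045], [-0.009, -0.02, 0, -8, 0.045], [0, 0, 0, -10, 0.045], [0, 0, 0, -9.6, 0.045]]}}

```text
clock: 7.05
tcp_pos: [0.5167, -0.2671, 0.1439]
ee_rot: [-0.116, -3.139, -0.001]
force: [-0.0, -0.0, 0.1]
opening: 0.0448
grasp_force: 0.0
```

{"method": "carry_out", "body": {"targets": [[0, 0, 0.02, 0, 0.045], [0, 0, 0, 0, 0.045]]}}

```text
clock: 7.3
tcp_pos: [0.5163, -0.2663, 0.123]
ee_rot: [-0.124, -3.136, -0.003]
force: [0.3, -0.2, -0.8]
opening: 0.0449
grasp_force: 0.0
```

```bash
python3 - <<'E'
from h import *
from plant import arm
go(arm,(516.8,-266.6,60),(516.8,-266.6,11))
d=arm.snapshot('wrist');cv2.imwrite('pics/w4.png',d['color'][:,:,::-1])
E
```

```text
t 7.3 tcp [ 516.3 -266.3  123. ] yaw y 85.46 tilt [-0.0027  0.0022 -1.    ] op 0.04487656458165788 gf 0.0 F [ 0.3 -0.2 -0.8]
shift mm [-0.7 -0.4 63. ]
shift mm [ -0.9  -0.5 112. ]
```

View pics/w4.png

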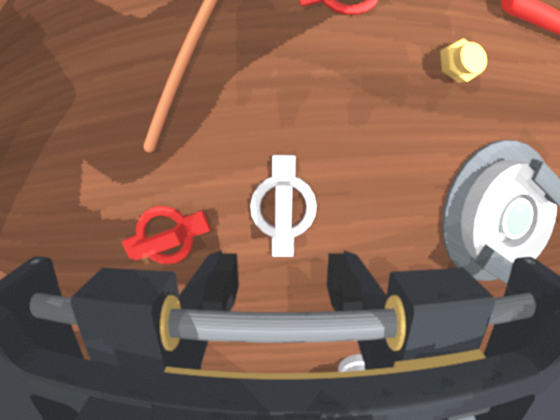

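The ring sits at (284,206), its bar vertical in the image and midway between the fingers. I go down and grip the bar.

{"method": "carry_out", "body": {"targets": [[0, 0, 0.045, 0, 0.045], [-0.001, 0, 0.04, 0, 0.045], [0, 0, 0.017, 0, 0.045], [0, 0, 0.007, 0, 0.045], [0, 0, 0, 0, 0.045], [0, 0, 0, 0, 0.005], [0, 0, 0, 0, 0.005], [0, 0, 0, 0, 0.005]], "squeeze": 40}}

```text
clock: 8.35
tcp_pos: [0.5181, -0.2671, 0.0161]
ee_rot: [0.124, 3.139, -0.001]
force: [-0.3, 0.0, -0.9]
opening: 0.0173
grasp_force: 0.0
```

{"method": "carry_out", "body": {"targets": [[0, 0, 0, 0, 0.005], [0, 0, -0.02, 0, 0.005], [0, 0, -0.04, -10, 0.005], [0, 0, -0.04, -10, 0.005], [0, 0, 0, -10, 0.005], [0, 0, 0, -10, 0.005], [0, 0, 0, -2.4, 0.005], [0, 0, 0, 0, 0.005]]}}

```text
clock: 9.35
tcp_pos: [0.5219, -0.2615, 0.1154]
ee_rot: [1.002, -2.969, 0.007]
force: [0.3, -0.0, -1.6]
opening: 0.0113
grasp_force: 40.0
```

```bash
python3 - <<'E'
from h import *
from plant import arm
go(arm,(540.4,-43.5,110))
E
```

```text
t 9.35 tcp [ 521.9 -261.5  115.4] yaw y 127.29 tilt [-0.0058 -0.0069 -1.    ] op 0.01127429713381665 gf 39.99862611293793 F [ 0.3 -0.  -1.6]
shift mm [-146.8  162.3    3.8]
```

{"method": "carry_out", "body": {"targets": [[-0.015, 0.016, 0, 0, 0.005], [-0.03, 0.033, 0, 0, 0.005], [-0.03, 0.033, 0, 0, 0.005], [-0.03, 0.033, 0, 0, 0.005], [-0.027, 0.031, 0, 0, 0.005], [-0.015, 0.016, 0, 0, 0.005], [0, 0, 0, 0, 0.005], [0, 0, 0, 0, 0.005]]}}

```text
clock: 10.35
tcp_pos: [0.5403, -0.0442, 0.114]
ee_rot: [1.002, -2.97, 0.008]
force: [-0.7, -0.7, -0.9]
opening: 0.0117
grasp_force: 40.0
```

```bash
python3 - <<'E'
from h import *
from plant import arm
go(arm,(540.4,-43.5,60),(540.4,-43.5,48))
d=arm.snapshot('wrist');s=arm.snapshot('side');cv2.imwrite('pics/p5.png',np.hstack([d['color'][:,130:430,::-1],cv2.resize(s['color'][130:280,210:360,::-1],(420,420))]))
E
```

```text
t 10.35 tcp [540.3 -44.2 114. ] yaw y 127.29 tilt [-0.0054 -0.0072 -1.    ] op 0.01166587412134978 gf 39.99846696853638 F [-0.7 -0.7 -0.9]
shift mm [-1.   0.6 54. ]
shift mm [-1.1  0.7 66. ]
```

View pics/p5.png

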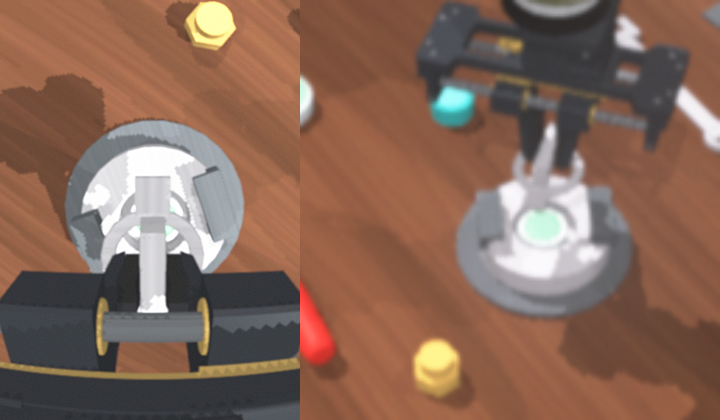

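The ring is held level over the barrel. Its lug line is vertical in the wrist view, about 75° off the hooks at (88,235) and (217,200). I lower it.

{"method": "carry_out", "body": {"targets": [[-0.002, 0.001, 0.02, 0, 0.005], [0, 0, 0.025, 0, 0.005], [0, 0, 0.01, 0, 0.005], [0, 0, 0.006, 0, 0.005], [0, 0, 0, 0, 0.005]]}}

```text
clock: 11.08
tcp_pos: [0.5413, -0.0428, 0.0532]
ee_rot: [1.002, -2.97, 0.008]
force: [-0.1, -0.4, -2.3]
opening: 0.0118
grasp_force: 40.0
```

```bash
python3 - <<'E'
from h import *
from plant import arm
go(arm,(540.4,-43.5,46))
E
```

```text
t 11.075 tcp [541.3 -42.8  53.2] yaw y 127.28 tilt [-0.0051 -0.0071 -1.    ] op 0.011801711606410565 gf 39.9986207485199 F [-0.1 -0.4 -2.3]
shift mm [1.  0.  7.2]
```

{"method": "carry_out", "body": {"targets": [[0, 0, 0.003, 0, 0.005], [0, 0, 0.002, 0, 0.005], [0, 0, 0, 0, 0.005]]}}

```text
clock: 11.45
tcp_pos: [0.5411, -0.0426, 0.048]
ee_rot: [1.002, -2.97, 0.008]
force: [-0.6, 0.1, -2.4]
opening: 0.0112
grasp_force: 40.0
```

{"method": "carry_out", "body": {"targets": [[0, 0, 0.001, 0, 0.005], [0, 0, 0.001, 0, 0.005], [0, 0, 0, 0, 0.005]]}}

```text
clock: 11.82
tcp_pos: [0.5412, -0.0427, 0.0462]
ee_rot: [1.002, -2.97, 0.008]
force: [-1.0, -0.3, 2.1]
opening: 0.0114
grasp_force: 40.0
```

{"method": "carry_out", "body": {"targets": [[0, 0, 0, 6, 0.005], [0, 0, 0, 6, 0.005], [0, 0, 0, 6, 0.005], [0, 0, 0, 0, 0.005]]}}

```text
clock: 12.32
tcp_pos: [0.5413, -0.0427, 0.0461]
ee_rot: [0.527, -3.091, 0.01]
force: [-0.1, 0.3, 0.7]
opening: 0.0117
grasp_force: 40.0
```

```bash
python3 - <<'E'
from h import *
from plant import arm
go(arm,(540.4,-43.5,46))
E
```

```text
t 12.325 tcp [541.3 -42.7  46.1] yaw y 109.36 tilt [-0.0048 -0.0072 -1.    ] op 0.011749651151254752 gf 39.999287724494934 F [-0.1  0.3  0.7]
shift mm [ 1.1 -0.5  0.1]
```

{"method": "carry_out", "body": {"targets": [[0, 0, 0, 7, 0.005], [0, 0, 0, 7, 0.005], [0, 0, 0, 7, 0.005], [0, 0, 0, 7, 0.005], [0, 0, 0, 7, 0.005], [0, 0, 0, 0, 0.005]]}}

```text
clock: 13.08
tcp_pos: [0.5413, -0.0427, 0.0461]
ee_rot: [-0.424, -3.109, 0.012]
force: [0.9, 0.5, 1.1]
opening: 0.0114
grasp_force: 40.0
```

{"method": "carry_out", "body": {"targets": [[0, 0, 0, 6, 0.005], [0, 0, 0, 6, 0.005], [0, 0, 0, 4, 0.005], [0, 0, 0, 0, 0.005]]}}

```text
clock: 13.58
tcp_pos: [0.5412, -0.0427, 0.0461]
ee_rot: [-0.851, -3.021, 0.013]
force: [-0.2, 1.2, 1.4]
opening: 0.0117
grasp_force: 40.0
```

```bash
python3 - <<'E'
from h import *
from plant import arm
go(arm,(540.4,-43.5,46));print(arm.read_state()['torque'])
d=arm.snapshot('side');sc=arm.snapshot('scene');cv2.imwrite('pics/p6.png',np.hstack([cv2.resize(sc['color'][175:290,230:345,::-1],(400,400)),cv2.resize(d['color'][150:270,240:360,::-1],(400,400))]))
E
```

```text
t 13.575 tcp [541.2 -42.7  46.1] yaw y 58.52 tilt [-0.005  -0.0072 -1.    ] op 0.01173039540901497 gf 40.00364899635315 F [-0.2  1.2  1.4]
shift mm [ 0.3 -1.1  0.1]
[ 0.08416548 -0.02974211  0.01352659]
```

View pics/p6.png

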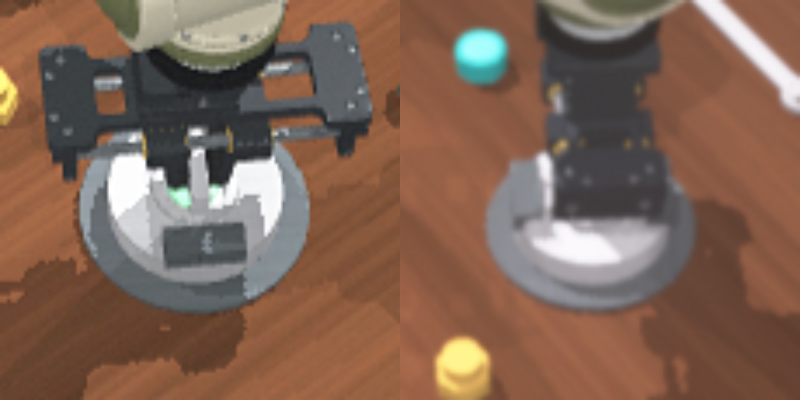

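The scene view shows the bar pointing at the near hook (205,245), with the lug under it. I release and lift off.

{"method": "carry_out", "body": {"targets": [[0, 0, 0, 0, 0.04], [0, 0, 0, 0, 0.04], [0, 0, 0, 0, 0.04], [0, 0, -0.015, 0, 0.04], [0, 0, -0.04, 0, 0.04], [0, 0, -0.06, 0, 0.04], [0, 0, -0.06, 0, 0.04], [0, 0, 0, 0, 0.04]]}}

```text
clock: 14.68
tcp_pos: [0.5435, -0.0417, 0.2264]
ee_rot: [0.856, 3.016, -0.013]
force: [0.2, -0.7, -0.7]
opening: 0.04
grasp_force: 0.0
```

```bash
python3 - <<'E'
from h import *
from plant import arm
go(arm)
d=arm.snapshot('wrist');s=arm.snapshot('scene')
cv2.imwrite('pics/p7.png',np.hstack([d['color'][:,130:430,::-1],cv2.resize(s['color'][175:290,230:345,::-1],(420,420))]))
P=pts(s);z=P[...,2];m=(s['depth']>0)&(np.hypot(P[...,0]-.5404,P[...,1]+.0435)<.035)&(z>.054)&(z<.068)
print(rect(P,m),np.median(z[m]))
E
```

```text
t 14.675 tcp [543.5 -41.7 226.4] yaw y 58.32 tilt [ 0.004  -0.0098 -0.9999] op 0.040029706067012144 gf 0.0 F [ 0.2 -0.7 -0.7]
(116, array([541.3, -43.5]), array([12.6, 47.4]), 58.0, array([542.143   , -44.402657], dtype=float32)) 0.059702091307745786
```

View pics/p7.png

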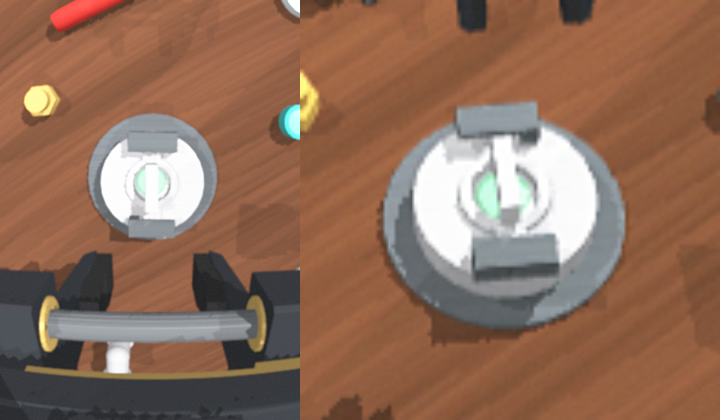

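The ring is centred at (541.3, -43.5) mm with its bar in line with both hooks and its top at 60 mm, so it is seated, locked and released.

```bash
python3 -c "
from plant import arm
print(arm.close_job())"
```

```text
the job is handed in; nothing more can be done
None
```

The glass lies flat in the bore, the ring is locked under both hooks, both are let go, and the job was handed in at about 15 s; it returned no verdict, so success rests on my last pictures and measurements.

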